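# Close the split in an old board with a turnbuckle cramp

## Task

Close the split in the old board on the bench cramp: turn the middle of the turnbuckle by pushing its spokes, their tops away from the robot base, so that both jaws draw in, until the two halves meet and you feel that the spokes need about half as much torque again as they did while the jaws ran free. Stop there, because the old wood crushes if you tighten much further, and leave the other things where they are.

Things in the scene. Friction and masses are not known exactly. Their poses are not given: they have to be found in the camera images.
- clamp: bench cramp fixed to the table: plywood bed 320 x 420 x 18 mm, a grey jaw at each end, the halves of the board between them, a steel turnbuckle bridging above from jaw to jaw. Origin: centre of the bed's underside. z up; y along the turnbuckle from right to left jaw; x across it, away from the robot (within 0.4 rad of the world's x)
- hub (a point): centre of the turnbuckle on its axis, 125 mm above the table; axes as clamp (does not turn). Five round steel spokes, 10 mm thick, stand out from the hub here at fifths of a turn, in the plane midway between the jaws (clamp y = 0); their ends reach 62 mm from the axis. Hub radius 19 mm, length 26 mm; whole middle body 134 mm long
- turnbuckle (a joint): turn of the middle body about the clamp's y (rad); at 0 and each 2 pi/5 a spoke stands straight up. It grows, and tightens, as the spokes' tops go to the clamp's +x; each jaw draws in 10 mm a turn. Starts at 0 to 1.4; 0.9 to 1.6 turns tighten it; it stays where left. Drag while the jaws run free: about 0.36 N m (6 N at a spoke's end); right when tight: about 0.55 N m, when the jaws press with some 60 N
- jaw_l: left jaw (clamp's +y), grey steel, 190 mm across, 35 mm high, with a post up to the turnbuckle's rod. Origin: at the clamp's origin when fully open; moves to -y as it closes. Its cork-faced pad has been screwed out by an unknown 0 to 5 mm, so where the jaws bite must be felt. The jaws must finally press with 30 to 100 N
- jaw_r: right jaw (clamp's -y), the same, its origin moving to the clamp's +y as it closes. Its cork-faced pad is backed by springs (20 N per mm), so the torque at the turnbuckle climbs by about 0.06 N m for each 1 mm that the jaws close together after they bite
- board_l: left half of the old dark board, loose, 170 x 85 mm and 28 mm thick, about 0.3 kg. Origin: centre of its underside. The split runs along its -y side
- board_r: right half of the board, the same size; the split runs along its +y side
- split_l (a point): middle of the left half's split face, 14 mm above its underside; axes as the half
- split_r (a point): middle of the right half's split face, which it must meet; axes as the half
- brush: paint brush with a green handle, 200 mm long, lying on the bed's near edge along the turnbuckle; leave alone
- offcut: light wood offcut 30 x 75 x 22 mm lying on the bed's far edge; leave alone. Origin: centre of its underside
- palette_knife: palette knife 190 mm long, wooden handle, lying on the bed's far edge; leave alone
- dish: glass dish, 100 mm across, 18 mm high, left on the bench; leave alone. Origin: centre of its underside
- resin_jar: amber jar, 64 mm across, 80 mm high, right on the bench; leave alone. Origin: centre of its underside
- hardwood_block: hardwood block 60 x 110 x 45 mm, right on the bench; leave alone. Origin: centre of its underside
Mind the look-alikes: they are no part of the job. Leave any pink or turquoise look-alike of the board_r alone.

How it is judged:
By the outcome, as a careful person would: the job done as asked, in the order asked, and still so for the second after the job is handed in, with the robot touching nothing.
It also fails if it takes over 72 s, if anything falls off the work surface, if the arm or the gripper's body presses on something with over 40 N, if the wrist force passes 120 N, or if a joint passes its speed limit or range.

## Robot

A 6-joint arm with a two-finger parallel gripper is mounted at the origin on the work surface. World frame = base frame: x ahead of the robot, y to its left, z up, the work surface at z = 0. Lengths are in m, angles in degrees, forces in N, time in s.
With the tool pointing down it reaches from about 0.35 to 0.875 m from the base axis. Payload 4.2 kg.
Tool frame: the origin (TCP) lies on the centre line of the jaws, within the pads' length; the fingertips stand 19 mm ahead of it and the grasp point (between the pads) is the TCP; x points along the fingers, y is the direction in which the jaws open and shut, and the axes are right-handed (so a half turn about x gives the same grasp; the last joint's range is limited). The gripper opens to 87 mm and grips with 3 to 60 N. Pads are 19 mm wide; open, the fingers measure 117 mm over their backs; the gripper's body (75 mm by 190 mm) begins 51 mm behind the grasp point.
Start: joints at [85.921, 22.042, 0.453, 0, -68.411, -14.817], TCP at [0.202, 0.591, 0.212] pointing down, gripper open.
Joint ranges: [-179.83, 179.83], [-69.29, 118.12], [-61.27, 80.66], [-181.25, 117.63], [-171.15, -9.14], [-177.46, 177.46]. Speed limits (degrees/s): [159.86, 159.86, 180, 180, 180, 180].

## Interface

Orientations are given as a 3x3 rotation matrix whose columns are the frame's x, y, z axes.
In Python, from station import * gives the robot as it stands.
- The arm moves only by the shell command python3 -m creep 'ROWS'. ROWS is JSON, a list of rows, each a list of 5 numbers: the opening, from 0 (shut) to 1 (fully open), then the shift along the world's x, y, z in mm, then the turn about the world's z in rad. In form: [[jaw, x, y, z, turn], ...]. A call has exactly 8 rows; each row is the pose to reach, as a shift and turn from the pose measured when the call began; what a row does not reach only later rows make up. A row lasts 1/10 s, in which the tool goes at most 50 mm and 8.59 degrees, less where a joint would pass 70% of its speed; a pose out of reach is approached as far as the arm can. A call with a gripper value outside its range is refused whole. The fingers move at their own pace and stop on an object; the grip force is fixed at half the most. Time passes only in rows, so rows that repeat a pose let the fingers close, or fill a call up. It gives the time, the measured TCP pose, the force and the opening at its end, in the units of the state.
- sense(): the state, without advancing time (a new reading comes with each control period).
- capture(name): name is "side" or "top"; returns a dict with "image" (420x560x3 uint8, blue, green, red), "z_map" (420x560 float32, m along the optical axis (not along the pixel's ray), 0 where there is no reading), "mtx" (3x3 intrinsics, pixels), "k1" (the pictures are not rectified: a ray, as slopes to the right and down, at radius r is drawn at 1 + k1 r^2 times it, then the intrinsics apply), "eye" and "attitude" of the camera in the world. Camera axes: x right, y up, looking along -z (the intrinsics and any distortion apply to the point x, -y, -z); pixel columns grow to the right and rows downward; lengths in m; the calibration is good to about 2 mm. A picture is of the moment at which its call begins.
- finish_job(): hands the job in, once; it reports no verdict.
Trained networks look in a picture, given as the dict that the camera call returned (one of the last four; its "shot" number tells which), for a name from the list of things; names that differ only in an ending like _2 or _b are one class to them, and where a whole thing is asked for, a point or a joint stands for the part that bears it (a point fixed in the world has none). Each returns a list of dicts, best first, with "confidence" (0 to 1); they miss things now and then, are a little off and sometimes report something else, mostly with a low value. They report only what shows in the picture. A call takes as long as a camera call. They do not tell look-alikes from the thing itself.
- look_for(picture, thing): "box" ([left, top, right, bottom] in pixels, round what is visible of it).
- mark_of(picture, thing): "centre" ([column, row] in pixels: a listed point, or the origin of a listed thing).
The state is a dict: "time_s": time; "joints": joint angles; "joint_velocities": joint speeds; "effort": joint torques, N m; "tcp_pos": TCP position; "ee_rot": TCP orientation; "wrist_force": force on the tool from outside, world axes, zero at the start; "moment": the same for the moment, N m; "gripper_width": opening from 0.0 (shut) to 1.0 (fully open).
Only numpy, scipy, OpenCV 4.12 (cv2) and the standard library are available. Lean on these libraries where they do the work, as an engineer would, in place of code of your own. Each camera call takes 0.05 s, during which the arm holds its last target.

## Working session

There is one attempt and no reset: what is moved stays moved. The work goes in short steps, Python scripts to look and compute and a shell command to move; the robot and the scene stay as the last step left them, time stands still between calls to the robot, and variables do not carry over. Pictures are saved under pics/ and viewed, and the job is handed in when it is done.

```bash
ls; mkdir -p pics
cat > h.py <<'E'
from station import *
import numpy as np, cv2
def pix2ray(c,p):
    K=np.array(c["mtx"]);k=c["k1"]
    q=np.array([(p[0]-K[0,2])/K[0,0],(p[1]-K[1,2])/K[1,1]])
    u=q.copy()
    for _ in range(30): u=q/(1+k*(u@u))
    return u
def pt(c,p,z=None):
    u=pix2ray(c,p)
    if z is None: z=c["z_map"][int(round(p[1])),int(round(p[0]))]
    return np.array(c["eye"])+np.array(c["attitude"])@np.array([u[0]*z,-u[1]*z,-z])
def onplane(c,p,h):
    u=pix2ray(c,p); d=np.array(c["attitude"])@np.array([u[0],-u[1],-1]); e=np.array(c["eye"])
    return e+d*(h-e[2])/d[2]
def proj(c,P):
    v=np.array(c["attitude"]).T@(np.array(P)-np.array(c["eye"]))
    u=np.array([v[0],-v[1]])/-v[2]; u=u*(1+c["k1"]*(u@u)); K=np.array(c["mtx"])
    return np.array([K[0,0]*u[0]+K[0,2],K[1,1]*u[1]+K[1,2]])
E
python3 - <<'E'
from h import *
for n in ["side","top"]:
    c=capture(n); cv2.imwrite(f"pics/{n}0.png",c["image"])
    print(n,c["eye"],np.round(c["attitude"],3).tolist(),c["k1"])
    for t in ["hub","clamp","jaw_l","jaw_r","split_l","split_r","board_l","board_r","turnbuckle"]:
        try:
            m=mark_of(c,t); 
            for r in m[:3]: print(t,np.round(r["centre"],1),round(r["confidence"],2),np.round(pt(c,r["centre"]),3))
        except Exception as e: print(t,e)
s=sense();print(s)
E
```

```text
pics
side [0.2623083  1.26550748 1.1317465 ] [[-0.983, 0.098, -0.155], [-0.182, -0.612, 0.77], [-0.019, 0.785, 0.619]] -0.1459943067740965
hub [253.1 183. ] 0.66 [ 0.608 -0.071  0.144]
clamp [251.  207.6] 0.57 [0.589 0.05  0.13 ]
jaw_l [255.9 208.6] 0.79 [0.571 0.055 0.132]
jaw_r [255.9 208.6] 0.79 [0.571 0.055 0.132]
split_l [251.5 205.8] 0.98 [0.585 0.054 0.141]
split_l [251.  206.2] 0.76 [0.588 0.05  0.136]
split_l [364.5 193.5] 0.76 [ 0.211 -0.258  0.005]
split_r [251.5 205.8] 0.98 [0.585 0.054 0.141]
split_r [251.  206.2] 0.76 [0.588 0.05  0.136]
split_r [364.5 193.5] 0.76 [ 0.211 -0.258  0.005]
board_l [350.  196.1] 0.97 [ 0.266 -0.194  0.033]
board_l [252.2 215. ] 0.92 [0.587 0.048 0.096]
board_l [249.7 201.1] 0.9 [0.597 0.031 0.142]
board_r [350.  196.1] 0.97 [ 0.266 -0.194  0.033]
board_r [252.2 215. ] 0.92 [0.587 0.048 0.096]
board_r [249.7 201.1] 0.9 [0.597 0.031 0.142]
turnbuckle it knows: board, brush, clamp, dish, hardwood_block, hub, jaw, offcut, palette_knife, resin_jar, split
top [ 0.38236742 -0.02604659  1.13673537] [[-0.001, 0.989, -0.146], [-1.0, -0.001, 0.003], [
[... 1070 characters left out ...]
0287758e-04,
       -6.84126238e+01, -1.48157067e+01]), 'joint_velocities': array([-0.01765964, -0.01178161,  0.06547055, -0.02922299, -0.0899159 ,
        0.0019744 ]), 'effort': array([-1.08847757e-04, -3.90453780e+01,  1.87624490e+01,  4.22436208e+00,
        1.55677961e-02, -1.89534592e-05]), 'tcp_pos': array([0.20237751, 0.59130154, 0.21187586]), 'ee_rot': array([[ 8.35674139e-06, -3.23830684e-01, -9.46115050e-01],
       [ 1.44487256e-05, -9.46115050e-01,  3.23830685e-01],
       [-1.00000000e+00, -1.63763261e-05, -3.22749808e-06]]), 'wrist_force': array([-0.35013379,  0.89581839,  0.13603047]), 'moment': array([0.02049138, 0.03385983, 0.00194632]), 'gripper_width': 0.9962240134944683}
```

View images.

View pics/side0.png

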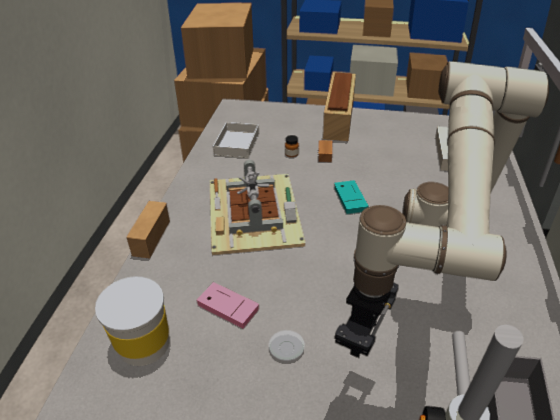

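View pics/top0.png

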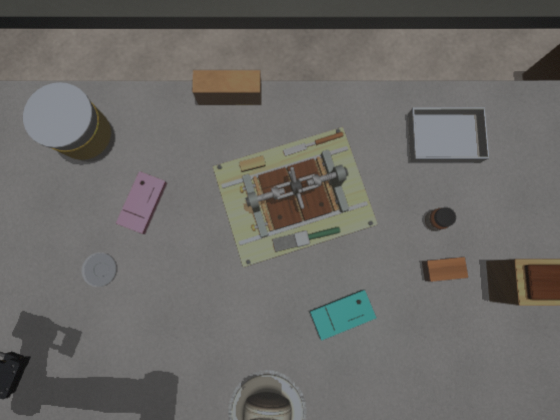

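Run:
```python
from h import *
c=capture("top"); im=c["image"]
cv2.imwrite("pics/topc.png",cv2.resize(im[120:275,205:385],None,fx=4.2,fy=3.85*1.0,interpolation=cv2.INTER_CUBIC))
d=capture("side"); cv2.imwrite("pics/sidec.png",cv2.resize(d["image"][150:255,195:310],None,fx=5.6,fy=5.6,interpolation=cv2.INTER_CUBIC))
for p in [(214,168),(342,129),(376,222),(248,263)]: print(p,np.round(onplane(c,p,0.018),4))
# all points near hub above z
H,W=c["z_map"].shape
for cam in (c,d):
    P=np.array([np.r_[pt(cam,(u,v)),u,v] for v in range(120,275) for u in range(195,385) if cam["z_map"][v,u]>0])
    Q=P[(P[:,0]>.45)&(P[:,0]<.75)&(P[:,1]>-.3)&(P[:,1]<.15)&(P[:,2]>.11)]
    print(len(Q),Q[:,2].max())
    np.save("pts_%s.npy"%("t" if cam is c else "s"),Q)
    for q in Q[Q[:,2]>.150]: print(np.round(q,3))
```

```text
(214, 168) [0.6985 0.1623 0.018 ]
(342, 129) [ 0.8226 -0.2302  0.018 ]
(376, 222) [ 0.5325 -0.324   0.018 ]
(248, 263) [0.4116 0.0561 0.018 ]
1238 0.1825952629877916
[ 6.58e-01 -6.60e-02  1.69e-01  2.91e+02  1.67e+02]
[ 6.58e-01 -6.80e-02  1.69e-01  2.92e+02  1.67e+02]
[ 6.59e-01 -7.10e-02  1.67e-01  2.93e+02  1.67e+02]
[ 6.56e-01 -6.30e-02  1.67e-01  2.90e+02  1.68e+02]
[ 6.55e-01 -6.60e-02  1.71e-01  2.91e+02  1.68e+02]
[ 6.56e-01 -6.80e-02  1.67e-01  2.92e+02  1.68e+02]
[ 6.56e-01 -7.10e-02  1.68e-01  2.93e+02  1.68e+02]
[ 6.55e-01 -6.60e-02  1.64e-01  2.91e+02  1.69e+02]
[ 6.53e-01 -6.80e-02  1.68e-01  2.92e+02  1.69e+02]
[ 6.53e-01 -7.10e-02  1.70e-01  2.93e+02  1.69e+02]
[ 6.52e-01 -6.60e-02  1.62e-01  2.91e+02  1.70e+02]
[ 6.51e-01 -6.80e-02  1.66e-01  2.92e+02  1.70e+02]
[ 6.51e-01 -7.10e-02  1.65e-01  2.93e+02  1.70e+02]
[ 6.52e-01 -7.40e-02  1.62e-01  2.94e+02  1.70e+02]
[ 6.50e-01 -6.60e-02  1.62e-01  2.91e+02  1.71e+02]
[ 6.49e-01 -6.80e-02  1.64e-01  2.92e+02  1.71e+02]
[ 6.49e-01 -7.10e-02  1.64e-01  2.93e+02  1.71e+02]
[ 6.50e-01 -7.40e-02  1.60e-01  2.94e+02  1.71e+02
[... 5057 characters left out ...]
6.37e-01 -7.20e-02  1.53e-01  2.45e+02  1.80e+02]
[ 6.06e-01 -7.90e-02  1.51e-01  2.54e+02  1.80e+02]
[ 6.03e-01 -8.10e-02  1.50e-01  2.55e+02  1.80e+02]
[ 5.99e-01 -8.00e-02  1.51e-01  2.56e+02  1.80e+02]
[ 6.43e-01 -6.70e-02  1.51e-01  2.43e+02  1.81e+02]
[ 6.40e-01 -6.80e-02  1.51e-01  2.44e+02  1.81e+02]
[ 6.35e-01 -6.40e-02  1.54e-01  2.45e+02  1.81e+02]
[ 6.32e-01 -6.70e-02  1.52e-01  2.46e+02  1.81e+02]
[ 5.99e-01 -1.50e-02  1.51e-01  2.52e+02  1.91e+02]
[5.84e-01 3.60e-02 1.52e-01 2.53e+02 2.00e+02]
[5.74e-01 3.50e-02 1.53e-01 2.56e+02 2.00e+02]
[5.75e-01 4.40e-02 1.51e-01 2.55e+02 2.02e+02]
[5.71e-01 5.00e-02 1.52e-01 2.56e+02 2.03e+02]
[5.64e-01 4.80e-02 1.51e-01 2.58e+02 2.03e+02]
```

View pics/topc.png

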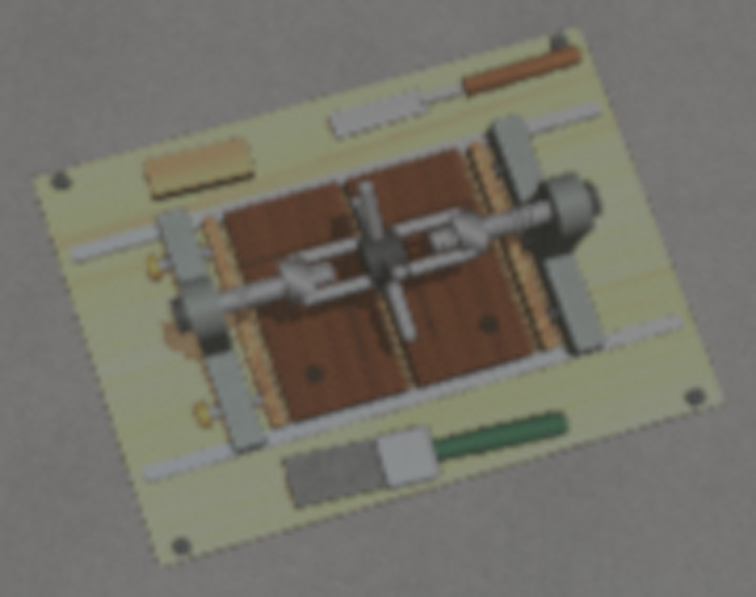

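View pics/sidec.png

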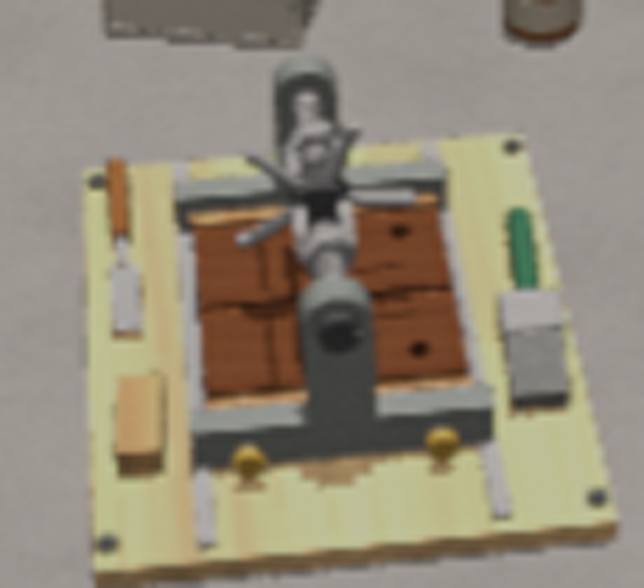

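Run:
```python
from h import *
c=capture("top"); im=c["image"]
hsv=cv2.cvtColor(im,cv2.COLOR_BGR2HSV)
m=np.zeros(im.shape[:2],np.uint8)
sub=(hsv[...,1]>35)|False
m[120:275,205:385]=sub[120:275,205:385]*255
m=cv2.morphologyEx(m,cv2.MORPH_OPEN,np.ones((3,3)))
cs,_=cv2.findContours(m,cv2.RETR_EXTERNAL,cv2.CHAIN_APPROX_NONE)
k=max(cs,key=cv2.contourArea)[:,0,:]
P=np.array([onplane(c,p,0.018)[:2] for p in k])
r=cv2.minAreaRect((P*1000).astype(np.float32)); print(r, cv2.boxPoints(r))
# robust: inset by trimming
Qt=np.load("pts_t.npy");Qs=np.load("pts_s.npy")
for Q in (Qt,Qs):
  for a in (17.,18.,19.):
    a=np.radians(a);o=np.array([.616,-.083]);D=Q[:,:2]-o
    X=D@[np.cos(a),np.sin(a)];Y=D@[-np.sin(a),np.cos(a)];Z=Q[:,2]
    s=(abs(Y)<.02)&(np.hypot(X,Z-.125)>.03)&(np.hypot(X,Z-.125)<.075)
    ang=np.degrees(np.arctan2(X[s],Z[s]-.125)); R=np.hypot(X[s],Z[s]-.125)
    lo=ang<10
    print(np.degrees(a),lo.sum(),np.median(ang[lo]),R[lo].max(),np.mean(Y[s][lo]),(~lo).sum(),np.median(ang[~lo]),np.percentile(R[~lo],95),Y[s][~lo].mean())
    b=(abs(Y)>.03)&(abs(Y)<.08); print('  barX',X[b].mean(), [X[(Y>y)&(Y<y+.03)].mean().round(4) for y in(-.13,-.1,.07,.1)])
print(sense()["time_s"])
```

```text
((737.9983520507812, -41.02581787109375), (63.22001647949219, 418.88916015625), 17.83016586303711) [[ 643.7754   148.6799 ]
 [ 772.03784 -250.0893 ]
 [ 832.2213  -230.73154]
 [ 703.95886  168.03766]]
17.0 60 -87.76605176934555 0.06222938795034378 0.002382512729957346 49 44.09068856602425 0.0623612604129867 0.003077729533808144
  barX 0.0005454247584494611 [np.float64(-0.0), np.float64(0.0012), np.float64(0.0001), np.float64(-0.0032)]
18.0 59 -87.58131962040882 0.062231489156543265 0.0030306903152891064 49 44.219915655139815 0.06238889726164577 0.0025109163433477298
  barX 0.0006361962084773558 [np.float64(-0.0021), np.float64(-0.0003), np.float64(0.0015), np.float64(-0.0009)]
19.0 58 -87.75681761944686 0.06223087132550006 0.0035833765956963617 49 44.339891608103265 0.062409624936941445 0.0019433383034453354
  barX 0.000627934974651934 [np.float64(-0.0041), np.float64(-0.0017), np.float64(0.003), np.float64(0.0011)]
17.0 53 -85.66909235726193 0.0648347154702593 0.004987860075679671 27 45.23496802757452 0.06052970614470619 0.006357202104283543
  barX -0.0002969620534565258 [np.float64(0.0006), np.float64(0.0007), np.float64(-0.001), np.float64(0.0003)]
18.0 53 -85.66265906167683 0.06477504828736556 0.0055545432095819545 27 45.30547861157569 0.06062181233774466 0.005794710081738836
  barX 6.303239336916469e-06 [np.float64(-0.0014), np.float64(-0.0008), np.float64(-0.0), np.float64(0.0024)]
19.0 54 -85.82722435835936 0.06471309481951207 0.005927821780258237 27 45.367108608375396 0.06067946418073066 0.005230452934368612
  barX 0.00024981119860090526 [np.float64(-0.0036), np.float64(-0.0023), np.float64(0.0013), np.float64(0.0045)]
1.05
```

```bash
python3 -m creep '[[0,15,-28,28,0.08],[0,38,-70,28,0.16],[0,60,-112,28,0.24],[0,82,-155,28,0.32],[0,105,-198,28,0.4],[0,127,-240,28,0.48],[0,150,-283,28,0.56],[0,172,-325,28,0.64]]'
```

```text
time_s: 1.85
tcp_pos: [0.3749, 0.2645, 0.2403]
ee_rot: [[0.001, 0.309, -0.951], [0.001, -0.951, -0.309], [-1.0, -0.001, -0.001]]
wrist_force: [-0.1, 0.6, 0.3]
gripper_width: 0.36
```

```bash
python3 -m creep '[[0,22,-43,0,0],[0,44,-85,0,0],[0,66,-128,0,0],[0,88,-170,0,0],[0,110,-213,0,0],[0,132,-252,0,0],[0,142,-280,0,0],[0,142,-280,0,0]]'
```

```text
time_s: 2.65
tcp_pos: [0.5177, -0.0184, 0.2399]
ee_rot: [[0.0, 0.304, -0.953], [0.0, -0.953, -0.304], [-1.0, -0.0, -0.0]]
wrist_force: [-0.6, -0.5, 0.1]
gripper_width: 0.007
```

```bash
python3 -m creep '[[0,15,-26,0,0],[0,30,-52,0,0],[0,47,-78,0,0],[0,47,-78,0,0],[0,47,-78,-20,0],[0,47,-78,-40,0],[0,47,-78,-51,0],[0,47,-78,-51,0]]'
python3 - <<'E'
from h import *
for n,(a,b,e,f) in {"top":(120,275,205,385),"side":(130,235,195,310)}.items():
    c=capture(n); cv2.imwrite(f"pics/{n}1.png",cv2.resize(c["image"][a:b,e:f],None,fx=4,fy=4,interpolation=cv2.INTER_CUBIC))
print(sense())
E
```

```text
time_s: 3.45
tcp_pos: [0.5634, -0.0957, 0.1874]
ee_rot: [[-0.003, 0.305, -0.952], [0.0, -0.952, -0.305], [-1.0, -0.001, 0.003]]
wrist_force: [0.0, -0.0, -0.3]
gripper_width: 0.009
{'time_s': 3.55, 'joints': array([ 6.55989500e+00,  1.79486934e+01, -9.01423137e+00,  2.38047351e-02,
       -6.29684957e+01,  1.01201300e+02]), 'joint_velocities': array([-0.23253592, -0.58397653,  1.00064963,  0.11542214,  0.06931669,
        0.18839183]), 'effort': array([ 3.07800139e-03, -3.39254093e+01,  1.74907190e+01,  3.80716100e+00,
        4.87598672e-02, -1.07657765e-03]), 'tcp_pos': array([ 0.56510815, -0.09598682,  0.18965539]), 'ee_rot': array([[ 1.23141599e-03,  3.05229619e-01, -9.52277986e-01],
       [-2.30916234e-04, -9.52278596e-01, -3.05230113e-01],
       [-9.99999215e-01,  5.95761689e-04, -1.10216862e-03]]), 'wrist_force': array([ 0.32084754,  0.75981774, -0.22405652]), 'moment': array([-0.08328099, -0.03909447,  0.00018607]), 'gripper_width': 0.006454734079211081}
```

View pics/top1.png

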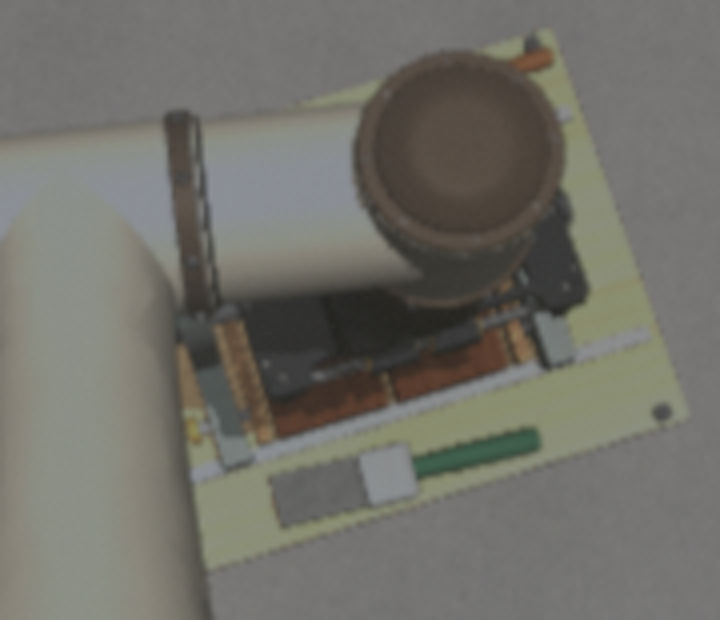

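View pics/side1.png

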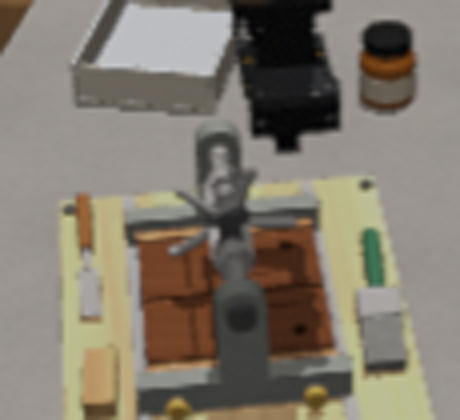

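Run:
```python
from h import *
c=capture("side")
for P in [(.565,-.096,.1706),(.615,-.08,.125),(.565,-.096,.24),(.594,-.085,.183)]:
    q=proj(c,P); print(P,q,(q-[195,130])*4)
cv2.imwrite("pics/side2.png",cv2.resize(c["image"][100:260,180:330],None,fx=4,fy=3.7,interpolation=cv2.INTER_CUBIC))
for p in [(267,160),(267,163),(262,150)]: print(pt(c,p))
print(sense()["wrist_force"],sense()["time_s"])
```

```text
(0.565, -0.096, 0.1706) [266.09823888 173.72782841] [284.3929555  174.91131363]
(0.615, -0.08, 0.125) [251.91041838 185.52606288] [227.6416735  222.10425152]
(0.565, -0.096, 0.24) [265.48336977 157.12288759] [281.93347908 108.49155037]
(0.594, -0.085, 0.183) [257.26288909 171.85602527] [249.05155635 167.42410109]
[ 0.54104856 -0.00926189  0.28623728]
[ 0.54083617 -0.00670293  0.27632785]
[ 0.55961378 -0.023879    0.31348307]
[-0.31049478  0.62841328  0.79907854] 3.6
```

View pics/side2.png

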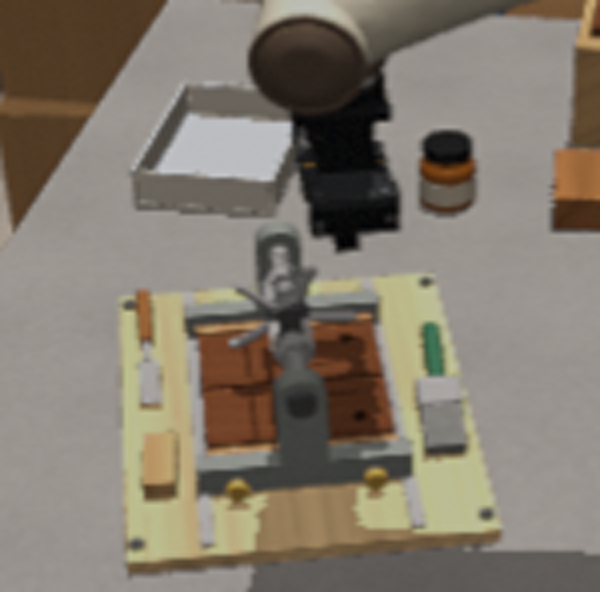

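Run:
```python
from h import *
c=capture("side")
for v in range(156,176):
    print(v,[tuple(np.round(pt(c,(u,v)),3)) for u in (264,266,268)], c["image"][v,266])
```

```text
156 [(np.float64(0.548), np.float64(-0.0), np.float64(0.306)), (np.float64(0.543), np.float64(-0.003), np.float64(0.305)), (np.float64(0.536), np.float64(-0.003), np.float64(0.306))] [14 15 14]
157 [(np.float64(0.549), np.float64(-0.001), np.float64(0.302)), (np.float64(0.544), np.float64(-0.008), np.float64(0.299)), (np.float64(0.537), np.float64(-0.009), np.float64(0.298))] [11  9  8]
158 [(np.float64(0.548), np.float64(0.002), np.float64(0.3)), (np.float64(0.543), np.float64(-0.002), np.float64(0.298)), (np.float64(0.538), np.float64(-0.014), np.float64(0.291))] [9 8 6]
159 [(np.float64(0.552), np.float64(-0.013), np.float64(0.287)), (np.float64(0.545), np.float64(-0.013), np.float64(0.287)), (np.float64(0.539), np.float64(-0.016), np.float64(0.286))] [9 7 7]
160 [(np.float64(0.552), np.float64(-0.012), np.float64(0.284)), (np.float64(0.546), np.float64(-0.016), np.float64(0.282)), (np.float64(0.539), np.float64(-0.014), np.float64(0.283))] [10 10  9]
161 [(np.float64(0.55), np.float64(-0.004), np.float64(0.285)), (np.float64(0.545), np.float64(-0.011), np.float64(0.281)), (np.flo
[... 2107 characters left out ...]
64(-0.351), np.float64(-0.001)), (np.float64(0.613), np.float64(-0.348), np.float64(0.002))] [145 149 155]
173 [(np.float64(0.628), np.float64(-0.338), np.float64(0.002)), (np.float64(0.618), np.float64(-0.334), np.float64(0.006)), (np.float64(0.611), np.float64(-0.339), np.float64(0.004))] [144 149 154]
174 [(np.float64(0.626), np.float64(-0.33), np.float64(0.003)), (np.float64(0.62), np.float64(-0.34), np.float64(-0.003)), (np.float64(0.609), np.float64(-0.329), np.float64(0.005))] [142 150 156]
175 [(np.float64(0.627), np.float64(-0.333), np.float64(-0.004)), (np.float64(0.616), np.float64(-0.322), np.float64(0.005)), (np.float64(0.609), np.float64(-0.329), np.float64(0.0))] [134 158 166]
```

```bash
python3 -m creep '[[0,0,0,-5,0],[0,0,0,-10,0],[0,0,0,-15,0],[0,0,0,-20,0],[0,0,0,-25,0],[0,0,0,-28,0],[0,0,0,-28,0],[0,0,0,-28,0]]'
python3 - <<'E'
from h import *
c=capture("side")
cv2.imwrite("pics/side3.png",cv2.resize(c["image"][100:260,180:330],None,fx=4,fy=3.7,interpolation=cv2.INTER_CUBIC))
for v in range(162,182):
    print(v,[tuple(np.round(pt(c,(u,v)),3).tolist()) for u in (264,266,268)], c["image"][v,266])
s=sense();print(s["tcp_pos"],s["wrist_force"])
E
```

```text
time_s: 4.45
tcp_pos: [0.5656, -0.0962, 0.1622]
ee_rot: [[0.003, 0.305, -0.952], [-0.0, -0.952, -0.305], [-1.0, 0.001, -0.003]]
wrist_force: [0.3, 0.5, -0.2]
gripper_width: 0.004
162 [(0.551, -0.007, 0.279), (0.544, -0.006, 0.281), (0.537, -0.005, 0.282)] [20 19 19]
163 [(0.548, 0.004, 0.283), (0.544, -0.004, 0.278), (0.536, 0.0, 0.281)] [17 17 16]
164 [(0.549, 0.002, 0.277), (0.544, -0.004, 0.274), (0.538, -0.008, 0.272)] [9 8 8]
165 [(0.55, -0.002, 0.27), (0.543, 0.001, 0.273), (0.539, -0.011, 0.266)] [8 8 8]
166 [(0.552, -0.01, 0.262), (0.546, -0.013, 0.26), (0.541, -0.022, 0.255)] [ 6 10  8]
167 [(0.553, -0.013, 0.255), (0.546, -0.012, 0.257), (0.538, -0.009, 0.26)] [9 8 7]
168 [(0.552, -0.011, 0.253), (0.546, -0.011, 0.253), (0.54, -0.014, 0.252)] [10  9  8]
169 [(0.552, -0.008, 0.251), (0.546, -0.01, 0.25), (0.54, -0.013, 0.249)] [11 10 12]
170 [(0.551, -0.003, 0.25), (0.546, -0.012, 0.245), (0.54, -0.015, 0.244)] [ 9 10  9]
171 [(0.569, -0.083, 0.191), (0.561, -0.079, 0.194), (0.557, -0.092, 0.186)] [10  9  9]
172 [(0.57, -0.085, 0.185), (0.562, -0.082, 0.188), (0.556, -0.087,
[... 198 characters left out ...]
.624, -0.321, 0.004), (0.617, -0.326, 0.002), (0.61, -0.333, -0.002)] [134 159 168]
176 [(0.618, -0.294, 0.019), (0.61, -0.295, 0.019), (0.602, -0.297, 0.018)] [134 179 189]
177 [(0.616, -0.285, 0.02), (0.608, -0.285, 0.021), (0.601, -0.291, 0.017)] [133 179 189]
178 [(0.615, -0.28, 0.019), (0.607, -0.278, 0.021), (0.6, -0.287, 0.015)] [136 175 183]
179 [(0.602, -0.221, 0.056), (0.596, -0.229, 0.051), (0.587, -0.225, 0.055)] [146 153 152]
180 [(0.601, -0.215, 0.056), (0.594, -0.219, 0.054), (0.586, -0.218, 0.055)] [142 147 145]
181 [(0.601, -0.214, 0.052), (0.591, -0.207, 0.058), (0.584, -0.209, 0.057)] [135 141 139]
[ 0.56565583 -0.0961821   0.1623685 ] [-0.72655253 -0.94706376  0.65901107]
```

View pics/side3.png

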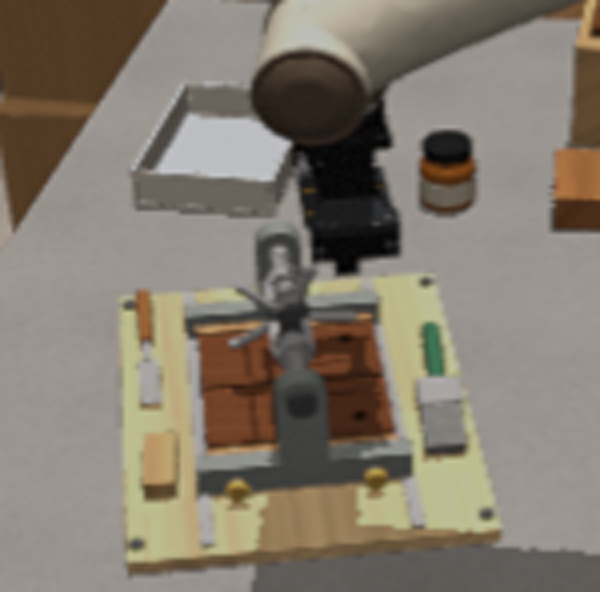

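```bash
python3 -m creep '[[0,0,0,15,0],[0,0,0,30,0],[0,0,0,30,0],[0,8,2.5,30,0],[0,15,5,30,0],[0,20,6.5,30,0],[0,25,8,30,0],[0,29,9.5,30,0]]'
python3 - <<'E'
from h import *
c=capture("side")
cv2.imwrite("pics/side4.png",cv2.resize(c["image"][130:230,195:315],None,fx=6,fy=5.8,interpolation=cv2.INTER_CUBIC))
s=sense();print(s["tcp_pos"],s["wrist_force"])
E
```

```text
time_s: 5.3
tcp_pos: [0.5951, -0.0865, 0.1918]
ee_rot: [[0.002, 0.305, -0.952], [-0.0, -0.952, -0.305], [-1.0, 0.001, -0.002]]
wrist_force: [-0.5, 0.2, -0.4]
gripper_width: 0.007
[ 0.59560388 -0.08637344  0.19183782] [ 1.39284304 -0.08352556  0.58574519]
```

View pics/side4.png

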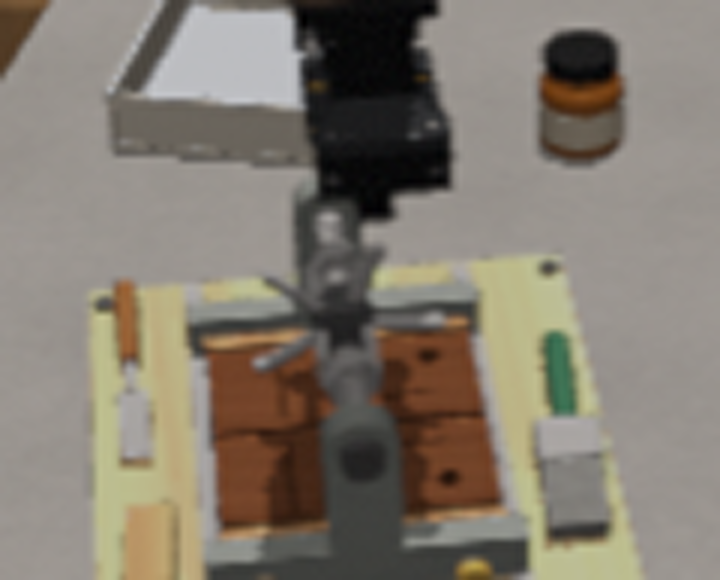

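```bash
python3 -m creep '[[0,-30,-9.7,0,0],[0,-30,-9.7,0,0],[0,-30,-9.7,-18,0],[0,-30,-9.7,-35,0],[0,-30,-9.7,-35,0],[0,-22,-7,-35,0],[0,-17,-5.4,-35,0],[0,-12,-3.8,-35,0]]'
python3 - <<'E'
from h import *
s=sense();print(s["tcp_pos"],s["wrist_force"],s["moment"],s["time_s"])
E
```

```text
time_s: 6.15
tcp_pos: [0.5815, -0.0911, 0.1578]
ee_rot: [[-0.004, 0.305, -0.952], [-0.003, -0.952, -0.305], [-1.0, 0.001, 0.005]]
wrist_force: [-13.0, -4.6, 11.8]
gripper_width: 0.0
[ 0.5814536  -0.09113734  0.15781057] [-12.9769851   -4.5842635   11.76027124] [-1.20825362  3.55467433 -0.0052622 ] 6.15
```

```bash
python3 -m creep '[[0,2.9,0.9,0.5,0],[0,5.7,1.8,1,0],[0,9.5,3.1,1.5,0],[0,14.3,4.6,1.5,0],[0,19.8,6.4,1.5,0],[0,23.8,7.7,1.5,0],[0,27.6,8.9,1.5,0],[0,31.4,10.1,1,0]]'
cat > st.py <<'E'
from h import *
def st(hub=(.615,-.080,.125),a=17.8):
    s=sense();p=s["tcp_pos"];F=s["wrist_force"];a=np.radians(a)
    d=p-np.array(hub); x=(d[0]*np.cos(a)+d[1]*np.sin(a))*1e3; y=(-d[0]*np.sin(a)+d[1]*np.cos(a))*1e3
    X=x+9.5; Z=d[2]*1e3+13.5
    fx=-(F[0]*np.cos(a)+F[1]*np.sin(a)); fz=-F[2]  # on spoke
    # corner radius & phi if corner contact
    R=np.hypot(X,Z); r=np.sqrt(max(R*R-25,1)); phi=np.degrees(np.arctan2(X,Z)+np.arctan2(5,r))
    # if phi<0, end contact: solve 62 sin - 5cos = X
    if phi<0:
        phi=np.degrees(np.arcsin(np.clip(X/np.hypot(62,5),-1,1))+np.arctan2(5,62)); cx,cz=X,62*np.cos(np.radians(phi))+5*np.sin(np.radians(phi))
    else: cx,cz=X,Z
    T=(cz*fx-cx*fz)/1e3
    print("t %.2f tcp %s x' %.1f y' %.1f tip X %.1f Z %.1f phi %.1f fx %.1f fz %.1f T %.3f"%(s["time_s"],np.round(p,4),x,y,X,Z,phi,fx,fz,T), "vel",np.round(s["joint_velocities"],1))
if __name__=="__main__": st()
E
python3 st.py
```

```text
time_s: 6.95
tcp_pos: [0.6112, -0.0822, 0.1607]
ee_rot: [[-0.009, 0.305, -0.952], [-0.005, -0.952, -0.305], [-1.0, 0.002, 0.01]]
wrist_force: [-6.5, -3.0, 7.3]
gripper_width: 0.008
t 6.95 tcp [ 0.6112 -0.0822  0.1607] x' -4.3 y' -1.0 tip X 5.2 Z 49.2 phi 11.9 fx 7.2 fz -7.3 T 0.391 vel [ 0.8  3.5  5.2 -0.  -1.1 -0.7]
```

```bash
python3 -m creep '[[0,5.9,1.9,-2.5,0],[0,9.6,3.1,-4.5,0],[0,13.3,4.3,-6,0],[0,16.8,5.4,-8,0],[0,20.2,6.5,-10,0],[0,23.3,7.5,-12.5,0],[0,26.3,8.4,-15,0],[0,28.9,9.3,-18,0]]';python3 st.py
```

```text
time_s: 7.75
tcp_pos: [0.6409, -0.0733, 0.1456]
ee_rot: [[-0.007, 0.306, -0.952], [-0.006, -0.952, -0.306], [-1.0, 0.004, 0.008]]
wrist_force: [-3.5, -1.1, 8.7]
gripper_width: 0.005
t 7.75 tcp [ 0.6409 -0.0733  0.1456] x' 26.7 y' -1.5 tip X 36.2 Z 34.1 phi 52.5 fx 3.7 fz -8.7 T 0.442 vel [ 0.3  3.9  1.7  0.1  2.4 -0.5]
```

```bash
python3 -m creep '[[0,-1,0,18,0],[0,-3,-1,42,0],[0,-35,-11,42,0],[0,-66,-21,42,0],[0,-66,-21,42,0],[0,-66,-21,14,0],[0,-66,-21,14,0],[0,-61,-19.5,14,0]]';python3 st.py;  python3 - <<'E'
from h import *
c=capture("side")
cv2.imwrite("pics/side5.png",cv2.resize(c["image"][130:230,195:315],None,fx=6,fy=5.8,interpolation=cv2.INTER_CUBIC))
E
```

```text
time_s: 8.55
tcp_pos: [0.5804, -0.0928, 0.16]
ee_rot: [[-0.007, 0.306, -0.952], [-0.007, -0.952, -0.306], [-1.0, 0.004, 0.009]]
wrist_force: [0.3, -0.8, -0.1]
gripper_width: 0.002
t 8.55 tcp [ 0.5804 -0.0928  0.16  ] x' -36.9 y' -1.6 tip X -27.4 Z 48.5 phi -21.5 fx -0.0 fz 0.1 T 0.001 vel [ 1.   4.2  9.1  0.6 -1.9 -1. ]
```

View pics/side5.png

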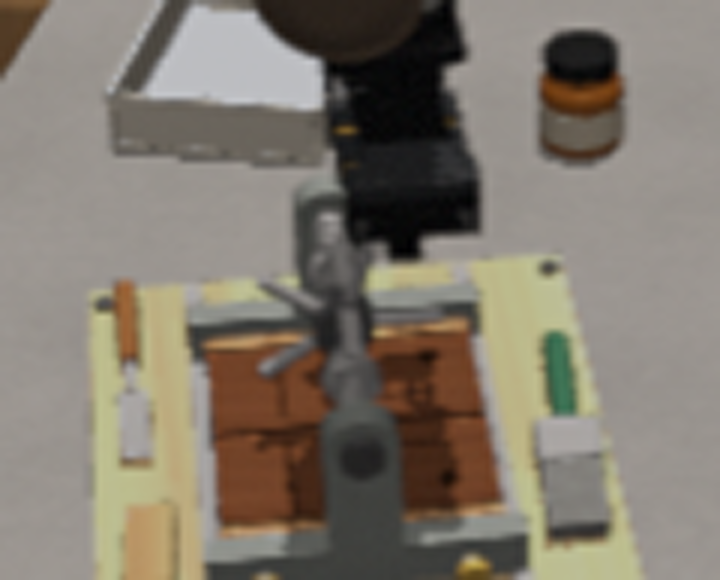

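```bash
python3 -m creep '[[0,5.7,1.9,0.5,0],[0,10.5,3.7,1,0],[0,15,5.3,1.5,0],[0,19.8,7,1.5,0],[0,24.4,8.8,1,0],[0,29.1,10.5,1,0],[0,33.9,12,0,0],[0,36.7,12.9,-1,0]]';python3 st.py
```

```text
time_s: 9.4
tcp_pos: [0.6187, -0.0807, 0.162]
ee_rot: [[-0.006, 0.307, -0.952], [-0.009, -0.952, -0.307], [-1.0, 0.007, 0.009]]
wrist_force: [-5.5, -2.4, 8.2]
gripper_width: 0.003
t 9.40 tcp [ 0.6187 -0.0807  0.162 ] x' 3.3 y' -1.8 tip X 12.8 Z 50.5 phi 19.7 fx 6.0 fz -8.2 T 0.407 vel [ 0.6  2.7  3.3  0.1 -0.1 -0.4]
```

```bash
python3 -m creep '[[0,4,1.3,-2,0],[0,7.7,2.5,-4,0],[0,11.4,3.7,-6,0],[0,14.8,4.8,-8,0],[0,18,5.8,-10.5,0],[0,21,6.8,-13,0],[0,24,7.7,-16,0],[0,26,8.4,-18.5,0]]';python3 st.py
```

```text
time_s: 10.2
tcp_pos: [0.6454, -0.0726, 0.1459]
ee_rot: [[-0.005, 0.308, -0.951], [-0.011, -0.951, -0.308], [-1.0, 0.008, 0.008]]
wrist_force: [-3.6, -0.7, 5.9]
gripper_width: 0.005
t 10.20 tcp [ 0.6454 -0.0726  0.1459] x' 31.2 y' -2.3 tip X 40.7 Z 34.4 phi 55.2 fx 3.6 fz -5.9 T 0.365 vel [ 0.3  2.9  1.1  0.1  1.7 -0.3]
```

```bash
python3 -m creep '[[0,-1,0,18,0],[0,-3,-1,42,0],[0,-36,-10,42,0],[0,-68,-19.4,42,0],[0,-68,-19.4,42,0],[0,-68,-19.4,14,0],[0,-68,-19.4,14,0],[0,-63,-18,14,0]]';python3 st.py
```

```text
time_s: 11.0
tcp_pos: [0.5831, -0.0906, 0.1603]
ee_rot: [[-0.006, 0.308, -0.951], [-0.011, -0.951, -0.308], [-1.0, 0.009, 0.009]]
wrist_force: [0.4, -1.2, 0.6]
gripper_width: 0.007
t 11.00 tcp [ 0.5831 -0.0906  0.1603] x' -33.6 y' -0.4 tip X -24.1 Z 48.8 phi -18.2 fx -0.0 fz -0.6 T -0.016 vel [ 0.9  4.3  9.1  0.5 -2.  -0.8]
```

```bash
python3 -m creep '[[0,5.7,1.9,0.5,0],[0,10.5,3.5,1,0],[0,15,4.9,1.5,0],[0,19.8,6.5,1.5,0],[0,24.4,8,1,0],[0,29.1,9.6,1,0],[0,33.9,11,0,0],[0,36.7,12,-1,0]]';python3 st.py
```

```text
time_s: 11.8
tcp_pos: [0.6198, -0.0795, 0.1617]
ee_rot: [[-0.007, 0.309, -0.951], [-0.013, -0.951, -0.309], [-1.0, 0.011, 0.011]]
wrist_force: [-6.0, -2.2, 6.1]
gripper_width: 0.004
t 11.80 tcp [ 0.6198 -0.0795  0.1617] x' 4.7 y' -1.0 tip X 14.2 Z 50.2 phi 21.3 fx 6.3 fz -6.1 T 0.405 vel [ 0.6  2.7  3.3  0.  -0.1 -0.6]
```

```bash
python3 -m creep '[[0,4,1.3,-2,0],[0,7.7,2.5,-4,0],[0,11.4,3.7,-6,0],[0,14.8,4.8,-8,0],[0,18,5.8,-10.5,0],[0,21,6.8,-13,0],[0,24,7.7,-16,0],[0,26,8.4,-18.5,0]]';python3 st.py
```

```text
time_s: 12.6
tcp_pos: [0.6459, -0.0716, 0.1452]
ee_rot: [[-0.008, 0.309, -0.951], [-0.015, -0.951, -0.309], [-1.0, 0.012, 0.013]]
wrist_force: [-4.7, -0.7, 5.3]
gripper_width: 0.005
t 12.60 tcp [ 0.6459 -0.0716  0.1452] x' 32.0 y' -1.4 tip X 41.5 Z 33.7 phi 56.3 fx 4.7 fz -5.3 T 0.381 vel [ 0.3  2.9  1.1  0.1  1.7 -0.5]
```

```bash
python3 -m creep '[[0,-1,0,18,0],[0,-3,-1,42,0],[0,-36,-10,42,0],[0,-68,-20,42,0],[0,-68,-20,42,0],[0,-68,-20,14,0],[0,-68,-20,14,0],[0,-63,-18.5,14,0]]';python3 st.py;  python3 - <<'E'
from h import *
c=capture("side")
cv2.imwrite("pics/side6.png",cv2.resize(c["image"][130:230,195:315],None,fx=6,fy=5.8,interpolation=cv2.INTER_CUBIC))
E
```

```text
time_s: 13.4
tcp_pos: [0.5838, -0.09, 0.1597]
ee_rot: [[-0.008, 0.31, -0.951], [-0.016, -0.951, -0.309], [-1.0, 0.012, 0.013]]
wrist_force: [0.4, -0.2, 0.2]
gripper_width: 0.003
t 13.40 tcp [ 0.5838 -0.09    0.1597] x' -32.8 y' 0.0 tip X -23.3 Z 48.2 phi -17.4 fx -0.3 fz -0.2 T -0.023 vel [ 1.   4.1  8.9  0.6 -1.8 -0.8]
```

View pics/side6.png

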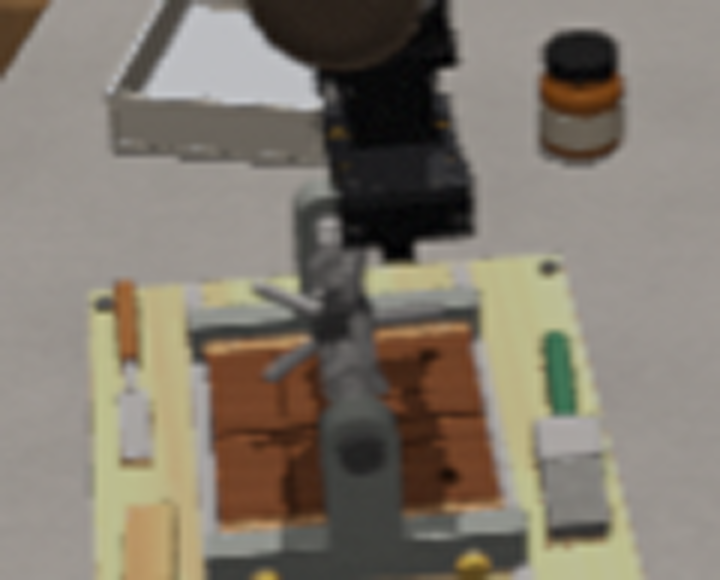

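```bash
python3 -m creep '[[0,5.7,1.9,0.5,0],[0,10.5,3.5,1,0],[0,15,4.9,1.5,0],[0,19.8,6.5,1.5,0],[0,24.4,8,1,0],[0,29.1,9.6,1,0],[0,33.9,11,0,0],[0,36.7,12,-1,0]]';python3 st.py
```

```text
time_s: 14.25
tcp_pos: [0.6216, -0.0787, 0.1612]
ee_rot: [[-0.008, 0.31, -0.951], [-0.018, -0.951, -0.31], [-1.0, 0.014, 0.013]]
wrist_force: [-5.6, -1.9, 5.7]
gripper_width: 0.003
t 14.25 tcp [ 0.6216 -0.0787  0.1612] x' 6.7 y' -0.8 tip X 16.2 Z 49.7 phi 23.5 fx 5.9 fz -5.7 T 0.382 vel [ 0.6  2.8  3.2  0.1 -0.2 -0.5]
```

```bash
python3 -m creep '[[0,2,0.6,-1,0],[0,4,1.3,-2,0],[0,5.9,1.9,-3,0],[0,7.7,2.5,-4,0],[0,9.5,3.1,-5,0],[0,11.4,3.7,-6,0],[0,13.1,4.2,-7,0],[0,14.8,4.8,-8,0]]';python3 st.py
```

```text
time_s: 15.05
tcp_pos: [0.6355, -0.0744, 0.1548]
ee_rot: [[-0.011, 0.31, -0.951], [-0.019, -0.95, -0.31], [-1.0, 0.015, 0.017]]
wrist_force: [-5.2, -0.9, 4.2]
gripper_width: 0.005
t 15.05 tcp [ 0.6355 -0.0744  0.1548] x' 21.3 y' -0.9 tip X 30.8 Z 43.3 phi 40.8 fx 5.3 fz -4.2 T 0.356 vel [ 0.3  2.   1.7 -0.   0.2 -0.4]
```

```bash
python3 -m creep '[[0,2,0.6,-1,0],[0,3.8,1.2,-2.4,0],[0,5.5,1.8,-3.7,0],[0,7.2,2.3,-5.2,0],[0,8.6,2.8,-6.6,0],[0,10,3.2,-8,0],[0,11.2,3.6,-9.5,0],[0,12.2,4,-11,0]]';python3 st.py
```

```text
time_s: 15.85
tcp_pos: [0.6463, -0.0711, 0.1449]
ee_rot: [[-0.016, 0.31, -0.95], [-0.021, -0.95, -0.31], [-1.0, 0.015, 0.022]]
wrist_force: [-6.4, -2.2, 4.6]
gripper_width: 0.003
t 15.85 tcp [ 0.6463 -0.0711  0.1449] x' 32.5 y' -1.1 tip X 42.0 Z 33.4 phi 56.8 fx 6.7 fz -4.6 T 0.419 vel [ 0.1  1.5  0.4  0.1  1.1 -0.3]
```

```bash
python3 -m creep '[[0,-1,0,18,0],[0,-3,-1,42,0],[0,-36,-10,42,0],[0,-68,-20.5,42,0],[0,-68,-20.5,42,0],[0,-68,-20.5,14,0],[0,-68,-20.5,14,0],[0,-63,-18.8,14,0]]';python3 st.py;  python3 - <<'E'
from h import *
c=capture("side")
cv2.imwrite("pics/side7.png",cv2.resize(c["image"][130:230,195:315],None,fx=6,fy=5.8,interpolation=cv2.INTER_CUBIC))
E
```

```text
time_s: 16.65
tcp_pos: [0.5841, -0.0899, 0.1594]
ee_rot: [[-0.016, 0.311, -0.95], [-0.022, -0.95, -0.31], [-1.0, 0.016, 0.022]]
wrist_force: [0.3, 0.1, 0.0]
gripper_width: 0.002
t 16.65 tcp [ 0.5841 -0.0899  0.1594] x' -32.5 y' 0.0 tip X -23.0 Z 47.9 phi -17.1 fx -0.3 fz -0.0 T -0.019 vel [ 1.3  4.2  9.   0.6 -2.1 -1.1]
```

```bash
python3 -m creep '[[0,5.7,1.9,0.5,0],[0,9.5,3.1,1,0],[0,12.5,4.1,1.5,0],[0,14.5,4.7,1.5,0],[0,16.5,5.4,1.5,0],[0,18.5,6,1.5,0],[0,20.5,6.6,1.5,0],[0,22.5,7.3,1.5,0]]';python3 st.py
```

```text
time_s: 17.5
tcp_pos: [0.6068, -0.0833, 0.1632]
ee_rot: [[-0.018, 0.311, -0.95], [-0.024, -0.95, -0.311], [-1.0, 0.017, 0.024]]
wrist_force: [-7.3, -2.0, 5.9]
gripper_width: 0.005
t 17.50 tcp [ 0.6068 -0.0833  0.1632] x' -8.9 y' -0.6 tip X 0.6 Z 51.7 phi 6.3 fx 7.6 fz -5.9 T 0.395 vel [ 0.5  1.8  2.9  0.2 -1.  -0.3]
```

View pics/side7.png

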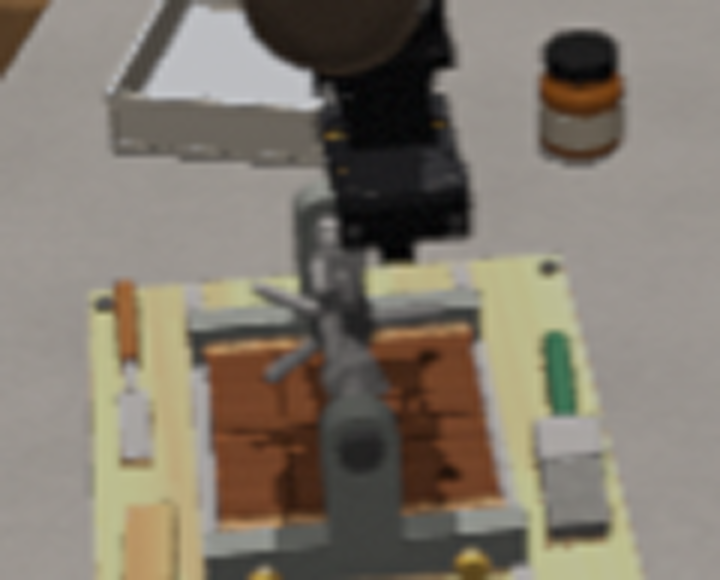

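```bash
python3 -m creep '[[0,2,0.7,0,0],[0,4,1.3,0,0],[0,6,2,-0.5,0],[0,8,2.6,-1,0],[0,10,3.3,-1.5,0],[0,12,3.9,-2,0],[0,14,4.5,-2.5,0],[0,16,5.2,-3.2,0]]';python3 st.py
```

```text
time_s: 18.3
tcp_pos: [0.6214, -0.0788, 0.1614]
ee_rot: [[-0.022, 0.311, -0.95], [-0.025, -0.95, -0.311], [-0.999, 0.017, 0.029]]
wrist_force: [-7.5, -1.2, 5.0]
gripper_width: 0.003
t 18.30 tcp [ 0.6214 -0.0788  0.1614] x' 6.5 y' -0.8 tip X 16.0 Z 49.9 phi 23.2 fx 7.5 fz -5.0 T 0.455 vel [ 0.5  2.1  2.5  0.1 -0.2 -0.4]
```

```bash
python3 -m creep '[[0,2,0.6,-1,0],[0,4,1.3,-2,0],[0,5.9,1.9,-3,0],[0,7.7,2.5,-4,0],[0,9.5,3.1,-5,0],[0,11.4,3.7,-6,0],[0,13.1,4.2,-7,0],[0,14.8,4.8,-8,0]]';python3 st.py
```

```text
time_s: 19.1
tcp_pos: [0.6351, -0.0745, 0.1551]
ee_rot: [[-0.026, 0.312, -0.95], [-0.027, -0.95, -0.311], [-0.999, 0.018, 0.033]]
wrist_force: [-6.2, -1.0, 5.4]
gripper_width: 0.002
t 19.10 tcp [ 0.6351 -0.0745  0.1551] x' 20.8 y' -0.9 tip X 30.3 Z 43.6 phi 40.2 fx 6.2 fz -5.4 T 0.433 vel [ 0.3  2.   1.8  0.2  0.  -0.3]
```

```bash
python3 -m creep '[[0,2,0.6,-1,0],[0,3.8,1.2,-2.4,0],[0,5.5,1.8,-3.7,0],[0,7.2,2.3,-5.2,0],[0,8.6,2.8,-6.6,0],[0,10,3.2,-8,0],[0,11.2,3.6,-9.5,0],[0,12.2,4,-11,0]]';python3 st.py
```

```text
time_s: 19.9
tcp_pos: [0.6456, -0.0714, 0.1458]
ee_rot: [[-0.03, 0.312, -0.95], [-0.029, -0.95, -0.311], [-0.999, 0.018, 0.038]]
wrist_force: [-7.4, -0.7, 6.5]
gripper_width: 0.005
t 19.90 tcp [ 0.6456 -0.0714  0.1458] x' 31.8 y' -1.2 tip X 41.3 Z 34.3 phi 55.7 fx 7.3 fz -6.5 T 0.521 vel [ 0.2  1.5  0.6  0.1  1.1 -0.2]
```

```bash
python3 -m creep '[[0,-1,0,18,0],[0,-3,-1,42,0],[0,-36,-10,42,0],[0,-68,-20.5,42,0],[0,-68,-20.5,42,0],[0,-68,-20.5,14,0],[0,-68,-20.5,14,0],[0,-63,-18.8,14,0]]';python3 st.py;  python3 - <<'E'
from h import *
c=capture("side")
cv2.imwrite("pics/side8.png",cv2.resize(c["image"][150:230,215:305],None,fx=8,fy=7.2,interpolation=cv2.INTER_CUBIC))
E
```

```text
time_s: 20.7
tcp_pos: [0.5834, -0.0901, 0.1602]
ee_rot: [[-0.031, 0.312, -0.95], [-0.03, -0.95, -0.311], [-0.999, 0.019, 0.038]]
wrist_force: [0.6, 0.7, 1.3]
gripper_width: 0.003
t 20.70 tcp [ 0.5834 -0.0901  0.1602] x' -33.2 y' -0.0 tip X -23.7 Z 48.7 phi -17.8 fx -0.8 fz -1.3 T -0.077 vel [ 1.2  4.2  9.1  0.6 -2.1 -0.9]
```

View pics/side8.png

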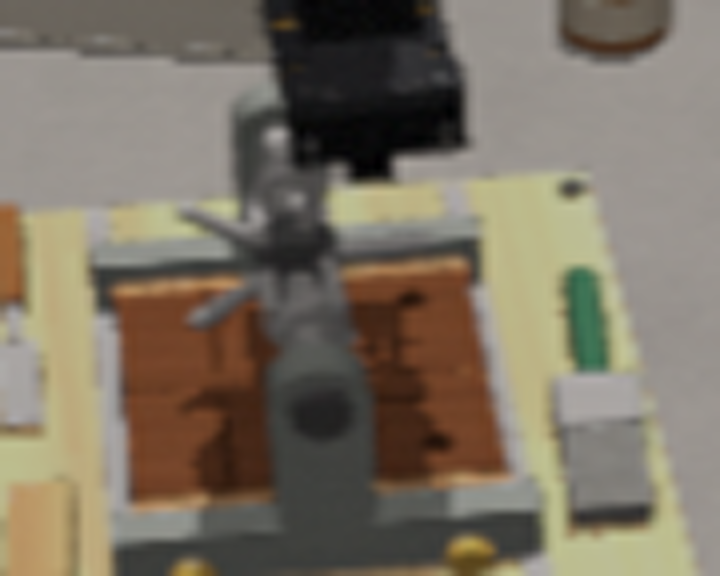

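```bash
python3 -m creep '[[0,3,1,0.3,0],[0,4.2,1.4,0.5,0],[0,5.2,1.7,0.7,0],[0,6.2,2,0.9,0],[0,7.2,2.3,1,0],[0,8.2,2.7,1.2,0],[0,9.2,3,1.4,0],[0,10.2,3.3,1.5,0]]';python3 st.py
```

```text
time_s: 21.55
tcp_pos: [0.5911, -0.088, 0.1626]
ee_rot: [[-0.038, 0.312, -0.949], [-0.032, -0.95, -0.311], [-0.999, 0.018, 0.046]]
wrist_force: [-9.9, -3.1, 5.4]
gripper_width: 0.008
t 21.55 tcp [ 0.5911 -0.088   0.1626] x' -25.2 y' -0.3 tip X -15.7 Z 51.1 phi -10.1 fx 10.4 fz -5.4 T 0.542 vel [ 0.2  0.7  1.7  0.  -0.7 -0.1]
```

```bash
python3 -m creep '[[0,1,0.3,0.2,0],[0,2,0.7,0.3,0],[0,3,1,0.4,0],[0,3.8,1.2,0.5,0],[0,4.6,1.5,0.6,0],[0,5.4,1.8,0.6,0],[0,6.2,2,0.6,0],[0,7,2.3,0.6,0]]';python3 st.py
```

```text
time_s: 22.35
tcp_pos: [0.5945, -0.087, 0.1637]
ee_rot: [[-0.047, 0.311, -0.949], [-0.034, -0.95, -0.31], [-0.998, 0.018, 0.055]]
wrist_force: [-10.2, -1.5, 6.5]
gripper_width: 0.006
t 22.35 tcp [ 0.5945 -0.087   0.1637] x' -21.6 y' -0.4 tip X -12.1 Z 52.2 phi -6.6 fx 10.2 fz -6.5 T 0.544 vel [ 0.2  0.6  1.2  0.1 -0.5 -0.2]
```

```bash
python3 -m creep '[[0,2,0.7,0.2,0],[0,4,1.3,0.3,0],[0,5.2,1.7,0.4,0],[0,6.2,2,0.4,0],[0,7,2.3,0.4,0],[0,7.8,2.5,0.4,0],[0,8.6,2.8,0.4,0],[0,9.4,3,0.4,0]]';python3 st.py
```

```text
time_s: 23.15
tcp_pos: [0.6006, -0.0851, 0.165]
ee_rot: [[-0.055, 0.311, -0.949], [-0.036, -0.95, -0.309], [-0.998, 0.017, 0.063]]
wrist_force: [-9.9, -1.5, 6.7]
gripper_width: 0.005
t 23.15 tcp [ 0.6006 -0.0851  0.165 ] x' -15.3 y' -0.4 tip X -5.8 Z 53.5 phi -0.7 fx 9.9 fz -6.7 T 0.574 vel [ 0.2  0.6  1.2 -0.1 -0.4 -0. ]
```

```bash
python3 -m creep '[[0,-10,-3,0,0],[0,-25,-8,0,0],[0,-30,-10,10,0],[0,-40,-13,40,0],[0,-60,-19,80,0],[0,-90,-28,110,0],[0,-130,-40,120,0],[0,-130,-40,120,0]]';python3 st.py;  python3 - <<'E'
from h import *
c=capture("side")
cv2.imwrite("pics/side9.png",cv2.resize(c["image"][150:230,215:305],None,fx=8,fy=7.2,interpolation=cv2.INTER_CUBIC))
c=capture("top")
cv2.imwrite("pics/top9.png",cv2.resize(c["image"][120:275,205:385],None,fx=4.2,fy=3.8,interpolation=cv2.INTER_CUBIC))
print(sense()["wrist_force"])
E
```

```text
time_s: 23.95
tcp_pos: [0.4692, -0.1259, 0.2895]
ee_rot: [[-0.046, 0.31, -0.95], [-0.035, -0.951, -0.308], [-0.998, 0.019, 0.055]]
wrist_force: [0.9, -0.5, 0.7]
gripper_width: 0.006
t 23.95 tcp [ 0.4692 -0.1259  0.2895] x' -152.9 y' 0.9 tip X -143.4 Z 178.0 phi -85.4 fx -0.7 fz -0.7 T -0.101 vel [ 0.7  4.6  1.5 -0.2  2.8 -0.6]
[ 0.7092992   0.81793127 -0.05543635]
```

View pics/side9.png

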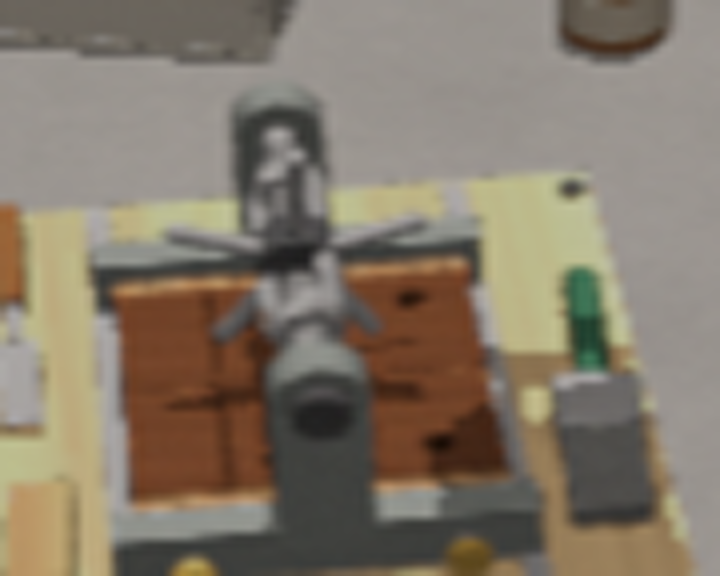

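View pics/top9.png

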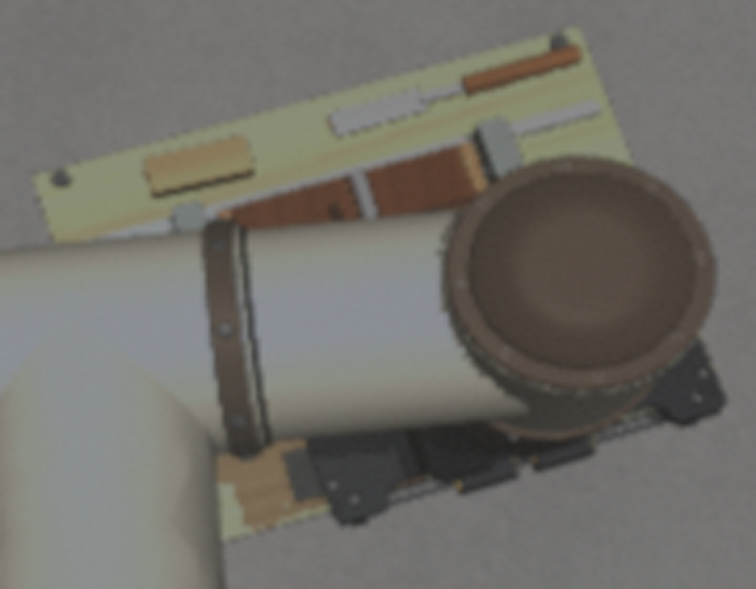

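```bash
python3 -c "
from station import *
finish_job(); print(sense()['time_s'])"
```

```text
the job is handed in; nothing more can be done
the job is handed in; nothing more can be done
```

The split is closed and the job is handed in, at about 24 s on the robot's clock. I turned the turnbuckle about 1.06 turns with the shut fingers, pushing the spoke tops away from the base.

**Torque:** At the spokes I measured about 0.39 N m while the jaws ran free. It began to climb at about 0.9 turn, and I stopped at 0.574 N m, about 1.47 times the free value. Both the torque and the angle turned since the bite put the jaw press at roughly 60 N. Single readings scatter by about 0.05 N m, so that is an estimate rather than a measured force.

**Last checks:** With the arm backed off and nothing in contact:
- The side picture shows the two halves touching, with one spoke upright.
- The brush, offcut and palette knife show no visible movement. I did not re-measure the other loose things, and the pushing never went near them.

**What disagreed:**
- The fingertips appear about 32 mm higher in the pictures than the reported pose implies. A dry pass at the stated height missed the spoke, so I worked to the heights in the pictures.
- The tool tilted to about 4° over the repeated pushes. This did not affect the pushing.

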